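# Close the tin box: clear the tall tin, seat the lid, snap the bail

## Task

The tall tin sticks up out of the plywood box, so the lid cannot seat: stand it upright on the cork mat and leave the two short tins in the box. Then take the lid from its sloping stand and seat it fully on the box with its catch bar over the edge away from the open bail, and finally swing the wire bail over the top and push it past the catch bar until it snaps down in front of it. Let go of everything and leave the bowl, jar and brush where they are.

Things in the scene. Friction and masses are not known exactly. Their poses are not given: they have to be found in the camera images.
- box: Fixed open plywood box, 96 (x) x 162 (y) x 65 mm high, walls and floor 6 mm; origin at the centre of its underside, z up. Its front (-x) faces roughly to the robot; the open bail hangs behind its rear (+x). A black line inside, 55 mm up, marks the fill height.
- seat (a point): Centre of the box's rim plane, 65 mm above the table, axes as the box: the underside of the seated lid's board comes here.
- lid_grip (a point): Centre of the bar handle, 34 (x) x 14 (y) x 30 mm high (z), on the loose plywood lid (0.2 to 0.4 kg). Axes are the lid's, z out of its top. The lid's board, 98 x 160 x 8 mm (46 mm to the front, 52 to the rear), has its top 15 mm and its underside 23 mm below this point. Under it a frame of round bars, 81 x 146 mm outside, reaches 8 mm down and fits in the box with 1.5 to 2 mm play a side.
- catch (a point): Middle of the lid's catch bar: round, 8 mm diameter, 100 mm long along the lid's y, on top of the lid's front (-x) edge: 48 mm in front of the handle's centre, its axis 10 mm above the board's top. Lid axes. It must lie over the box's front.
- tall_tin_mid (a point): Centre of the tall loose metal tin, 40 mm diameter, 95 mm high, 0.15 to 0.3 kg, z its axis. It stands in one of three places in the box, with its top 36 mm above the rim.
- short_tin_a_mid (a point): Centre of one short loose metal tin, 40 mm diameter, 45 mm high, standing in the box; stays there.
- short_tin_b_mid (a point): Centre of the other short tin, same size; stays there.
- mat: Fixed square cork mat, 130 x 130 x 4 mm, beside the box (either side); origin at the centre of its underside.
- stand: Fixed wooden sloping stand beside the box, across from the mat, 125 x 130 mm on the table; origin at the centre of its underside. The lid leans on it, its z tilted 26 degrees from vertical towards the stand's +x (away from the robot), catch bar high, its rear edge on a ledge.
- bail_hinge (a point): Middle of the bail's hinge line on the box, 20 mm behind the box's centre, 83 mm above its underside; axes as the box; the hinge line runs along y through steel ears on the two side walls, 84 to 94 mm either side of the middle, up to 96 mm high.
- bail_grip (a point): Centre of the bail's wooden roller grip: 20 mm diameter, 80 mm long along the box's y, free to spin on its wire, 78.5 mm from the hinge line. The wire arms run 94 mm either side of the box's middle, outside the lid. The arms are sprung: they stretch up to 10 mm outward (4 N to begin, 1 N more per mm).
- bail (a joint): Bail angle, rad. 0: open, roller behind the box, 6 deg above the level of the hinge; grows as the roller rises over the top (1.47) and down in front; end stop 3.18. Stays where left. With the lid on, the roller meets the catch bar at 2.91, must be pushed down over it (5 to 20 N, peak at 3.04) and snaps to 3.14 or more. No room for a finger between roller and catch bar: push from above.
- bowl: Bystander: steel bowl 120 mm wide, 50 mm high, beyond the work, to one side; origin at the centre of its underside.
- jar: Bystander: white jar 64 mm diameter, 85 mm high, beyond the work, to the other side; origin at the centre of its underside.
- brush: Bystander: paint brush lying beyond the box.

How it is judged:
By the outcome, as a careful person would: the job done as asked, in the order asked, and still so for the second after the job is handed in, with the robot touching nothing.
It also fails if it takes over 72 s, if anything falls off the work surface, if the arm or the gripper's body presses on something with over 40 N, if the wrist force passes 120 N, or if a joint passes its speed limit or range.

## Robot

A 6-joint arm with a two-finger parallel gripper is mounted at the origin on the work surface. World frame = base frame: x ahead of the robot, y to its left, z up, the work surface at z = 0. Lengths are in m, angles in degrees, forces in N, time in s.
With the tool pointing down it reaches from about 0.25 to 0.725 m from the base axis. Payload 9.7 kg.
Tool frame: the origin (TCP) lies midway between the tips of the shut fingers; the grasp point (between the pads) lies 19 mm behind it (bot.hold_point_z is the distance from the TCP to the grasp point, in m); z points along the fingers, y is the line along which they close (so a half turn about z gives the same grasp; the last joint's range is limited). The gripper opens to 85 mm and grips with 20 to 120 N. Pads are 22 mm wide; open, the fingers measure 114 mm over their backs; the gripper's body (76 mm by 85 mm) begins 54 mm behind the grasp point. The pads swing forward as they close: fully open they stand 13 mm farther back than shut.
Start: joints at [-67.895, 4.979, 10.078, 95.1, 0, 90], TCP at [0.207, -0.51, 0.231] pointing down, gripper open.
Joint ranges: [-179.16, 179.16], [-48.56, 103.87], [-65.8, 70.77], [-126.05, 130.52], [-82.76, 87.17], [-180, 180]. Speed limits (degrees/s): [127.2, 127.2, 147.25, 180, 180, 180].

## Interface

Orientations are given as [roll, pitch, yaw] about the fixed x, y, z axes, in that order (R = Rz(yaw) Ry(pitch) Rx(roll)).
In Python, from workcell import bot gives the robot as it stands.
- The arm moves only by the tool play_rows, never from a script. Its argument "steps" is a list that holds one entry, the list of rows, each a list of 4 numbers: the shift along the tool's x, y, z in m, then the turn about the tool's z in rad. In form: [[[tx, ty, tz, yaw], ...]]. A call has exactly 5 rows; each row shifts and turns the commanded pose from where the row before left it, along the tool's axes as they then stand; what a row does not reach is not made up. A row lasts 1/12 s, in which the tool goes at most 41.7 mm and 7.16 degrees, less where a joint would pass 70% of its speed; a pose out of reach is approached as far as the arm can. A call is refused whole if a number of a shift passes 0.0417 or a number of a turn 0.125, either way. A call with a gripper value outside its range is refused whole. "gripper" is the finger opening in m, from 0 to 0.0854, set as the call begins (left out, the last holds). The fingers move at their own pace and stop on an object; "squeeze" is the grip in N (left out, the last holds). Time passes only in rows, so rows that do not move let the fingers close, or fill a call up. It gives the time, the measured TCP pose, the force, the opening and the grip force at its end, in the units of the state.
- bot.get_obs(): the state, without advancing time (a new reading comes with each control period).
- bot.camera(name): name is "scene" or "top" or "wrist"; returns a dict with "img" (400x640x3 uint8, blue, green, red), "vfov" (degrees; the focal length in pixels is half the picture's height over the tangent of half this angle, whatever the lens; pixels are square), "cx", "cy" (the principal point, pixels), "xyz" and "attitude" of the camera in the world. Camera axes: x right, y down, z forward; pixel columns grow to the right and rows downward; lengths in m; the calibration is good to about 2 mm. A picture is of the moment at which its call begins. There is no depth.
- bot.job_done(): hands the job in; it is judged then, once.
The state is a dict: "time": time; "q": joint angles; "qd": joint speeds; "joint_efforts": joint torques, N m; "ee_pos": TCP position; "tcp_rot": TCP orientation; "wrist_force": force on the tool from outside, world axes, zero at the start; "torque": the same for the moment, N m; "opening": finger opening in m; "grasp_force": force on a finger pad.
Only numpy, scipy, OpenCV 4.12 (cv2) and the standard library are available. Lean on these libraries where they do the work, as an engineer would, in place of code of your own. Each camera call takes 0.05 s, during which the arm holds its last target. There are 200 camera calls.

## Working session

There is one attempt and no reset: what is moved stays moved. The work goes in short steps, Python scripts to look and compute and a tool call to move; the robot and the scene stay as the last step left them, time stands still between calls to the robot, and variables do not carry over. Pictures are saved under pics/ and viewed, at most 10 in all, crops included, and the job is handed in when it is done.

Besides the shell and the picture viewer there is one more tool, called in YAML: its name, and indented under it one key for each argument. play_rows: Moves the arm, as the interface text tells. Its arguments: {"type":"object","properties":{"steps":{"type":"array","items":{"type":"array","items":{"type":"array","items":{"type":"number"}}}},"gripper":{"type":"number"},"squeeze":{"type":"number"}},"required":["steps"]}

```bash
mkdir -p pics; cat > h.py <<'E'
import numpy as np,cv2
from scipy.spatial.transform import Rotation as R
from workcell import bot
def cam(n):
    c=bot.camera(n); im=np.array(c["img"]); return c,im
def info(c):
    f=200/np.tan(np.radians(c["vfov"])/2)
    return f,R.from_euler('xyz',c["attitude"],degrees=True).as_matrix(),np.array(c["xyz"])
def ray(c,u,v):
    f,M,p=info(c); d=M@np.array([(u-c["cx"])/f,(v-c["cy"])/f,1]); return p,d/np.linalg.norm(d)
def onz(c,u,v,z):
    p,d=ray(c,u,v); return p+d*(z-p[2])/d[2]
def proj(c,P):
    f,M,p=info(c); q=M.T@(np.array(P)-p); return c["cx"]+f*q[0]/q[2],c["cy"]+f*q[1]/q[2]
def tri(*cuv):
    A=np.zeros((3,3));b=np.zeros(3)
    for c,u,v in cuv:
        p,d=ray(c,u,v);Q=np.eye(3)-np.outer(d,d);A+=Q;b+=Q@p
    x=np.linalg.solve(A,b); return x,[np.linalg.norm((np.eye(3)-np.outer(d,d))@(x-p)) for p,d in [ray(*k) for k in cuv]]
E
python3 - <<'E'
from h import *
import pickle
D={}
for n in ["scene","top","wrist"]:
    c,im=cam(n); D[n]=c; print(n,{k:c[k] for k in c if k!="img"}); cv2.imwrite(f"pics/{n}0.png",im)
pickle.dump(D,open("d0.pkl","wb"))
print(bot.get_obs(),bot.hold_point_z)
E
```

```text
scene {'vfov': 47.123224810512475, 'cx': 318.5225244465829, 'cy': 201.97157817655034, 'xyz': array([ 1.04080658, -0.77060653,  0.83213085]), 'attitude': array([-1.30756927e+02,  1.23041199e-01,  2.82551544e+01])}
top {'vfov': 47.192467801809535, 'cx': 312.874077405873, 'cy': 201.2279885547138, 'xyz': array([0.50825863, 0.01770355, 1.0457543 ]), 'attitude': array([-1.74771235e+02,  7.23891037e-02, -8.99447444e+01])}
wrist {'vfov': 59.140104290979245, 'cx': 318.89302105335304, 'cy': 203.05683364481555, 'xyz': array([ 0.27855296, -0.48088321,  0.37352558]), 'attitude': array([ 1.62177353e+02,  7.90694500e-02, -6.78905333e+01])}
{'time': 0.15, 'q': array([-6.78951233e+01,  5.00516839e+00,  1.00450772e+01,  9.51002618e+01,
       -6.07885279e-04,  9.00005861e+01]), 'qd': array([-0.00119441, -0.04851674,  0.17103495, -0.07520408,  0.01140045,
       -0.0023504 ]), 'joint_efforts': array([-7.64922402e-05, -5.20761395e+01,  4.65044689e+01,  1.38799148e-02,
       -5.93752179e-05, -8.42115838e-06]), 'ee_pos': array([ 0.20689712, -0.50940981,  0.23073513]), 'tcp_rot': array([-1.79939647e+02,  6.08502313e-04,  2.21042912e+01]), 'wrist_force': array([-1.23502141, -0.2359261 ,  0.42033734]), 'torque': array([0.00882574, 0.05556996, 0.01132491]), 'grasp_force': 0.0, 'opening': 0.08518112829504648} 0.0187
```

View pics/top0.png

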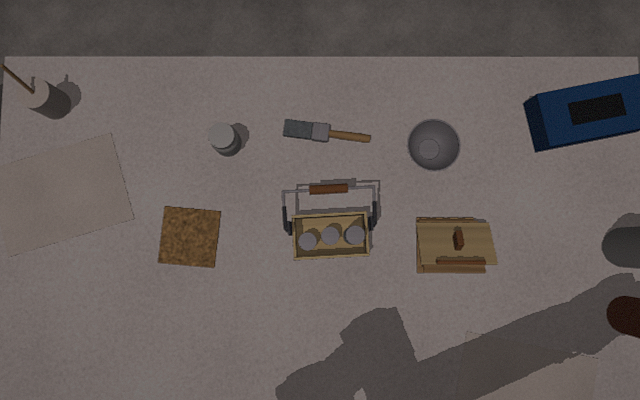

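View pics/scene0.png

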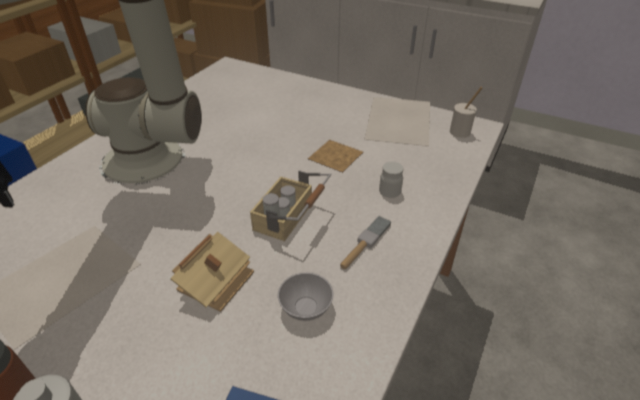

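```bash
python3 - <<'E'
from h import *
import pickle
D=pickle.load(open("d0.pkl","rb")); t=D["top"]; s=D["scene"]
for n,u,v,z in [("mat",190,237,.004),("box",332,236,.065),("tinR",355,234,.1),("tinM",331,234,.05),("tinL",308,241,.05),("roller",328,188,.09),("handle",458,238,.09),("catch",461,264,.11),("bowl",434,145,.05),("jar",222,135,.085),
 ]: print(n,onz(t,u,v,z).round(3))
a=cv2.resize(np.array(t["img"])[165:285,265:385],None,fx=3.3,fy=3.3,interpolation=cv2.INTER_CUBIC)
b=cv2.resize(np.array(s["img"])[160:250,235:345],None,fx=3.6,fy=4.4,interpolation=cv2.INTER_CUBIC)
h=396
out=np.hstack([a[:h],b[:h]])
cv2.imwrite("pics/crop.png",np.clip(out*1.6,0,255).astype(np.uint8)); print(out.shape)
E
```

```text
mat [0.522 0.298 0.004]
box [ 0.523 -0.022  0.065]
tinR [ 0.527 -0.068  0.1  ]
tinM [ 0.528 -0.02   0.05 ]
tinL [0.513 0.03  0.05 ]
roller [ 0.624 -0.013  0.09 ]
handle [ 0.519 -0.283  0.09 ]
catch [ 0.466 -0.281  0.11 ]
bowl [ 0.724 -0.248  0.05 ]
jar [0.738 0.213 0.085]
(396, 792, 3)
```

View pics/crop.png

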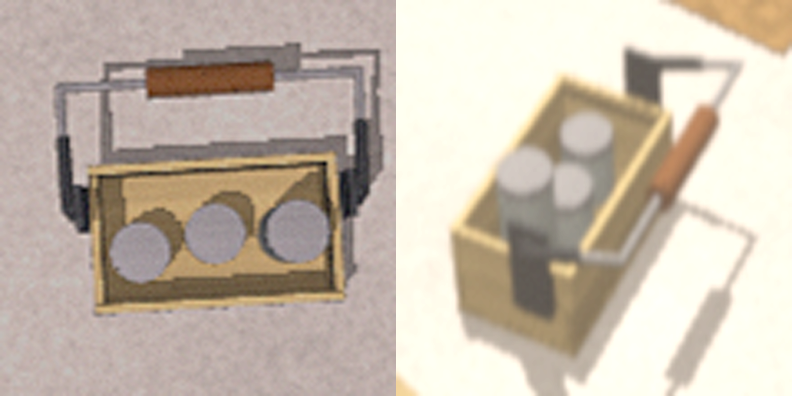

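play_rows:
  steps:
    - [[0.031, -0.019, 0, 0], [0.031, -0.019, 0, 0], [0.031, -0.019, 0, 0], [0.031, -0.019, 0, 0], [0.031, -0.019, 0, 0]]

```text
time: 0.57
ee_pos: [0.3153, -0.3618, 0.2311]
tcp_rot: [-180.0, -0.0, 22.1]
wrist_force: [1.1, -0.4, 0.1]
opening: 0.0854
grasp_force: 0.0
```

play_rows:
  steps:
    - [[0.031, -0.019, 0, 0], [0.031, -0.019, 0, 0], [0.031, -0.019, 0, 0], [0.031, -0.019, 0, 0], [0.031, -0.019, 0, 0]]

```text
time: 0.98
ee_pos: [0.4233, -0.2152, 0.2312]
tcp_rot: [180.0, -0.0, 22.1]
wrist_force: [0.2, -0.5, 0.2]
opening: 0.0855
grasp_force: 0.0
```

play_rows:
  steps:
    - [[0.031, -0.019, 0, 0], [0.031, -0.019, 0, 0], [0.031, -0.019, 0, 0], [0.031, -0.019, 0, 0], [0.031, -0.019, 0, 0]]

```text
time: 1.4
ee_pos: [0.5313, -0.0688, 0.2312]
tcp_rot: [-180.0, 0.0, 22.1]
wrist_force: [-0.3, -1.0, -0.1]
opening: 0.0854
grasp_force: 0.0
```

play_rows:
  steps:
    - [[0, 0, 0, -0.124], [0, 0, 0, -0.124], [0, 0, 0, -0.124], [0, 0, 0, -0.124], [0, 0, 0, -0.124]]

```text
time: 1.82
ee_pos: [0.5305, -0.0703, 0.2309]
tcp_rot: [-180.0, 0.0, 58.0]
wrist_force: [0.5, -0.2, -0.1]
opening: 0.085
grasp_force: 0.0
```

play_rows:
  steps:
    - [[0, 0, 0, -0.124], [0, 0, 0, -0.124], [0, 0, 0, -0.124], [0, 0, 0, -0.124], [0, 0, 0, -0.124]]

```text
time: 2.23
ee_pos: [0.5305, -0.0705, 0.231]
tcp_rot: [-180.0, -0.0, 93.5]
wrist_force: [0.2, 0.6, -0.1]
opening: 0.0853
grasp_force: 0.0
```

```bash
python3 - <<'E'
from h import *
import pickle
c,im=cam("wrist"); cv2.imwrite("pics/w1.png",im); pickle.dump(c,open("w1.pkl","wb"))
o=bot.get_obs(); print(o["ee_pos"],o["tcp_rot"],o["q"],c["xyz"],c["attitude"])
E
```

```text
[ 0.53044211 -0.07053012  0.23096644] [-1.79965508e+02 -5.61175433e-03  9.40301238e+01] [-7.57312760e+00  2.95008760e+00  7.89923675e+00  9.49840653e+01
 -1.44049799e-03  7.83967474e+01] [0.52476863 0.00682902 0.37386921] [1.62206996e+02 5.36776480e-02 3.50828758e+00]
```

View pics/w1.png

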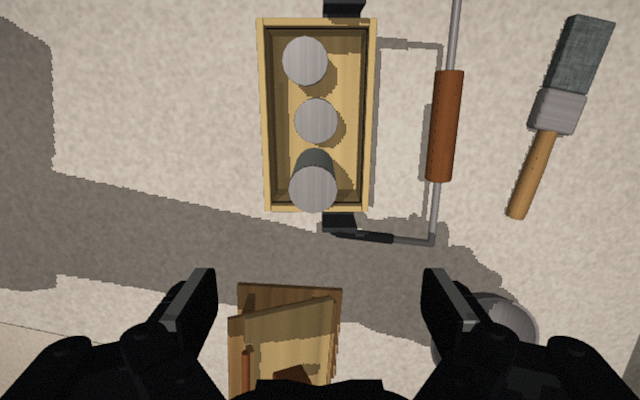

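The close view shows the tall tin's top at about (313,187), the box rim's outer corners near (258,18), (377,17), (367,210), (266,212), and the roller from (449,70) to (440,181). The lid and stand are at the bottom.

```bash
python3 - <<'E'
from h import *
import pickle
D=pickle.load(open("d0.pkl","rb")); t=D["top"]; w=pickle.load(open("w1.pkl","rb"))
print("tin tri",tri((w,313,187),(t,355,235)))
def grey(im,x0,x1,y0,y1):
    hsv=cv2.cvtColor(np.array(im)[y0:y1,x0:x1],cv2.COLOR_BGR2HSV)
    m=((hsv[...,1]<40)&(hsv[...,2]>110)).astype(np.uint8)
    for k in cv2.findContours(m,0,2)[0]:
        if cv2.contourArea(k)>300: (x,y),r=cv2.minEnclosingCircle(k);print("wr circ",x+x0,y+y0,r,cv2.contourArea(k))
grey(w["img"],275,358,30,215)
cs=[onz(w,u,v,.065) for u,v in [(258,18),(377,17),(367,210),(266,212)]]
print(np.round(cs,4),"centre",np.mean(cs,0)); 
P=[onz(t,265+u/3.3,165+v/3.3,.065) for u,v in [(91,168),(337,156),(344,295),(97,313)]]
print(np.round(P,4),np.mean(P,0))
print("roll",tri((w,444.5,125.5),(t,265+210/3.3,165+80/3.3)),onz(w,449,70,.09),onz(w,440,181,.09))
print("tri corner",tri((w,258,18),(t,265+97/3.3,165+313/3.3)),tri((w,367,210),(t,265+337/3.3,165+156/3.3)))
print("mat",[onz(t,u,v,.004).round(3) for u,v in [(166,206),(221,210),(215,268),(159,264)]])
E
```

```text
tin tri (array([ 0.52467909, -0.0678896 ,  0.09933726]), [np.float64(0.00035164373673458567), np.float64(0.00035164373673463083)])
wr circ 304.2142848968506 196.07142639160156 34.27703094482422 1809.5
wr circ 315.59533309936523 120.47566223144531 22.53230857849121 1448.5
wr circ 304.5 60.397958755493164 24.647825241088867 1698.5
[[ 0.4733  0.0577  0.065 ]
 [ 0.5668  0.0641  0.065 ]
 [ 0.5754 -0.0961  0.065 ]
 [ 0.4821 -0.1038  0.065 ]] centre [ 0.52439659 -0.01952584  0.065     ]
[[ 0.5664  0.0625  0.065 ]
 [ 0.5743 -0.0974  0.065 ]
 [ 0.4845 -0.101   0.065 ]
 [ 0.4728  0.0582  0.065 ]] [ 0.52449492 -0.01942556  0.065     ]
roll (array([ 0.61913463, -0.01306579,  0.1067937 ]), [np.float64(0.00047994653824327284), np.float64(0.0004799465382432559)]) [0.62156287 0.02710223 0.09      ] [ 0.62909284 -0.05878185  0.09      ]
tri corner (array([0.47267725, 0.0583524 , 0.06121332]), [np.float64(6.098192807239161e-06), np.float64(6.098192807353658e-06)]) (array([ 0.57521339, -0.09744521,  0.06198152]), [np.float64(0.0007681671311382745), np.float64(0.0007681671311385227)])
mat [array([0.592, 0.354, 0.004]), array([0.583, 0.229, 0.004]), array([0.452, 0.24 , 0.004]), array([0.461, 0.366, 0.004])]
```

play_rows:
  steps:
    - [[0.003, -0.005, 0.035, 0], [0, 0, 0.035, 0], [0, 0, 0.035, 0], [0, 0, 0.033, 0], [0, 0, 0.033, 0]]

```text
time: 2.7
ee_pos: [0.5249, -0.0678, 0.0585]
tcp_rot: [-180.0, -0.0, 93.0]
wrist_force: [1.5, 0.4, 0.9]
opening: 0.0851
grasp_force: 0.0
```

play_rows:
  steps:
    - [[0, 0, 0, 0], [0, 0, 0, 0], [0, 0, 0, 0], [0, 0, 0, 0], [0, 0, 0, 0]]
  gripper: 0.02
  squeeze: 60

```text
time: 3.12
ee_pos: [0.5257, -0.0679, 0.0612]
tcp_rot: [180.0, 0.0, 93.1]
wrist_force: [-1.0, 0.0, 3.9]
opening: 0.0389
grasp_force: 60.2
```

play_rows:
  steps:
    - [[0, 0, 0, 0], [0, 0, 0, 0], [0, 0, 0, 0], [0, 0, -0.005, 0], [0, 0, -0.005, 0]]

```text
time: 3.53
ee_pos: [0.5251, -0.0678, 0.0702]
tcp_rot: [-179.9, -0.0, 93.1]
wrist_force: [0.0, -0.2, -3.0]
opening: 0.0389
grasp_force: 60.4
```

play_rows:
  steps:
    - [[0, 0, -0.029, 0], [0, 0, -0.029, 0], [0, 0, -0.029, 0], [0, 0, -0.029, 0], [0, 0, 0, 0]]

```text
time: 3.95
ee_pos: [0.5271, -0.068, 0.1926]
tcp_rot: [179.6, 0.1, 93.1]
wrist_force: [0.9, 0.1, -1.4]
opening: 0.0386
grasp_force: 61.0
```

play_rows:
  steps:
    - [[0.02, 0.001, 0, 0], [0.035, 0.0015, 0, 0], [0.037, 0.0018, 0, 0], [0.037, 0.0018, 0, 0], [0.037, 0.0018, 0, 0]]

```text
time: 4.37
ee_pos: [0.5237, 0.0998, 0.1859]
tcp_rot: [-180.0, 0.0, 93.1]
wrist_force: [0.4, -0.7, -3.1]
opening: 0.0384
grasp_force: 61.0
```

play_rows:
  steps:
    - [[0.037, 0.0018, 0, 0], [0.037, 0.0018, 0, 0], [0.037, 0.0018, 0, 0], [0.037, 0.0018, 0, 0], [0.035, 0.0015, 0, 0]]

```text
time: 4.78
ee_pos: [0.5223, 0.2836, 0.1858]
tcp_rot: [-180.0, 0.0, 93.2]
wrist_force: [1.0, 0.7, -2.5]
opening: 0.0385
grasp_force: 61.0
```

play_rows:
  steps:
    - [[0.015, 0.001, 0, 0], [0, 0, 0.02, 0], [0, 0, 0.035, 0], [0, 0, 0.035, 0], [0, 0, 0.02, 0]]

```text
time: 5.2
ee_pos: [0.5215, 0.2957, 0.0719]
tcp_rot: [-179.8, 0.1, 93.2]
wrist_force: [-0.5, -0.5, -3.4]
opening: 0.0386
grasp_force: 61.1
```

play_rows:
  steps:
    - [[0, 0, 0.006, 0], [0, 0, 0.003, 0], [0, 0, 0, 0], [0, 0, 0, 0], [0, 0, 0, 0]]

```text
time: 5.62
ee_pos: [0.5239, 0.297, 0.0693]
tcp_rot: [179.9, -0.1, 93.1]
wrist_force: [0.9, -0.0, -2.8]
opening: 0.0393
grasp_force: 61.1
```

play_rows:
  steps:
    - [[0, 0, 0.003, 0], [0, 0, 0.003, 0], [0, 0, 0.002, 0], [0, 0, 0, 0], [0, 0, 0, 0]]

```text
time: 6.03
ee_pos: [0.523, 0.2966, 0.0593]
tcp_rot: [180.0, -0.0, 93.1]
wrist_force: [-0.4, 0.4, -2.2]
opening: 0.0388
grasp_force: 61.3
```

play_rows:
  steps:
    - [[0, 0, 0.001, 0], [0, 0, 0.001, 0], [0, 0, 0, 0], [0, 0, 0, 0], [0, 0, 0, 0]]

```text
time: 6.45
ee_pos: [0.523, 0.2968, 0.0592]
tcp_rot: [179.9, -0.0, 93.2]
wrist_force: [-4.8, -3.0, 10.9]
opening: 0.0388
grasp_force: 62.5
```

play_rows:
  steps:
    - [[0, 0, 0, 0], [0, 0, 0, 0], [0, 0, 0, 0], [0, 0, 0, 0], [0, 0, -0.01, 0]]
  gripper: 0.0854

```text
time: 6.87
ee_pos: [0.522, 0.2961, 0.0654]
tcp_rot: [-179.8, 0.1, 93.2]
wrist_force: [-0.1, -0.1, -0.5]
opening: 0.085
grasp_force: 0.0
```

play_rows:
  steps:
    - [[0, 0, -0.02, 0], [0, 0, -0.035, 0], [0, 0, -0.04, 0], [0, 0, -0.04, 0], [0, 0, -0.02, 0]]

```text
time: 7.28
ee_pos: [0.5235, 0.2969, 0.2284]
tcp_rot: [179.7, -0.1, 93.2]
wrist_force: [1.2, 0.5, 0.8]
opening: 0.0856
grasp_force: 0.0
```

play_rows:
  steps:
    - [[-0.0385, -0.0023, 0, 0.1], [-0.0385, 0, 0, 0], [-0.0385, 0, 0, 0], [-0.0385, 0, 0, 0], [-0.0385, 0, 0, 0]]

```text
time: 7.7
ee_pos: [0.5154, 0.1026, 0.2231]
tcp_rot: [180.0, -0.0, 87.5]
wrist_force: [0.1, -0.5, 0.5]
opening: 0.0853
grasp_force: 0.0
```

```bash
python3 - <<'E'
from h import *
c,im=cam("top"); im=im[150:290,130:430]; cv2.imwrite("pics/t1.png",cv2.resize(np.clip(im*1.5,0,255).astype(np.uint8),None,fx=2.6,fy=2.6,interpolation=cv2.INTER_CUBIC))
o=bot.get_obs();print(o["ee_pos"],o["tcp_rot"])
E
```

```text
[0.51518585 0.0972047  0.22358232] [1.79939928e+02 1.31408368e-01 8.72578778e+01]
```

View pics/t1.png

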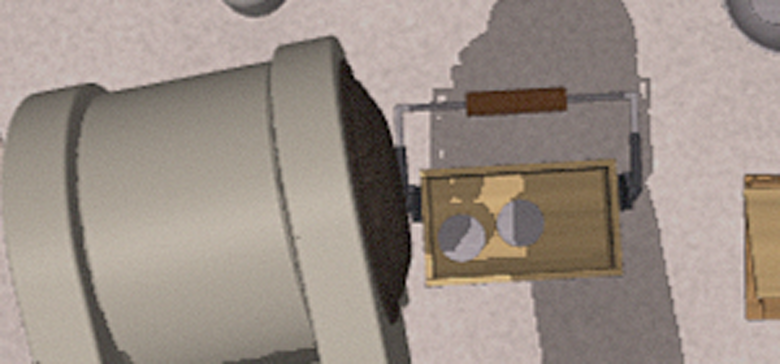

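play_rows:
  steps:
    - [[-0.038, 0.0022, 0, 0], [-0.038, 0.0022, 0, 0], [-0.038, 0.0022, 0, 0], [-0.038, 0.0022, 0, 0], [-0.038, 0.0022, 0, 0]]

```text
time: 8.17
ee_pos: [0.518, -0.0879, 0.2232]
tcp_rot: [179.9, 0.0, 87.4]
wrist_force: [0.4, 0.5, -0.2]
opening: 0.0855
grasp_force: 0.0
```

play_rows:
  steps:
    - [[-0.038, 0.0022, 0, 0], [-0.038, 0.0022, 0, 0], [-0.038, 0.0022, 0, 0], [-0.038, 0.0022, 0, 0], [-0.038, 0.0022, 0, 0]]

```text
time: 8.58
ee_pos: [0.5204, -0.2784, 0.2231]
tcp_rot: [180.0, 0.0, 87.4]
wrist_force: [0.5, 0.4, 0.1]
opening: 0.0856
grasp_force: 0.0
```

play_rows:
  steps:
    - [[0, 0, 0, 0.125], [0, 0, 0, 0.125], [0, 0, 0, 0.125], [0, 0, 0, 0.125], [0, 0, 0, 0.125]]

```text
time: 9.0
ee_pos: [0.5206, -0.2766, 0.2229]
tcp_rot: [180.0, -0.0, 51.2]
wrist_force: [0.0, -0.8, 0.1]
opening: 0.0856
grasp_force: 0.0
```

play_rows:
  steps:
    - [[0, 0, 0, 0.125], [0, 0, 0, 0.125], [0, 0, 0, 0.125], [0, 0, 0, 0.125], [0, 0, 0, 0.125]]

```text
time: 9.42
ee_pos: [0.5207, -0.2764, 0.2229]
tcp_rot: [180.0, -0.0, 15.4]
wrist_force: [0.8, -0.1, 0.7]
opening: 0.0852
grasp_force: 0.0
```

play_rows:
  steps:
    - [[0, 0, 0, 0.125], [0, 0, 0, 0.125], [0, 0, 0, 0], [0, 0, 0, 0], [0, 0, 0, 0]]

```text
time: 9.83
ee_pos: [0.5207, -0.2764, 0.2226]
tcp_rot: [180.0, -0.0, 1.7]
wrist_force: [0.5, 0.1, -0.4]
opening: 0.0852
grasp_force: 0.0
```

```bash
python3 - <<'E'
from h import *
import pickle
c,im=cam("wrist"); pickle.dump(c,open("w2.pkl","wb")); s,si=cam("scene"); pickle.dump(s,open("s2.pkl","wb"))
cv2.imwrite("pics/w2.png",np.vstack([im,np.hstack([cv2.resize(si[130:205,280:390],(293,200)),np.zeros((200,347,3),np.uint8)])]))
o=bot.get_obs();print(o["ee_pos"],o["tcp_rot"],o["q"],c["xyz"])
E
```

```text
[ 0.52072722 -0.27636744  0.22242952] [ 1.79999617e+02 -2.32416778e-03  1.63746236e+00] [-2.79567890e+01  1.03398171e+01  1.50357388e+01  9.46937117e+01
  8.14922733e-04  1.50405749e+02] [ 0.59804408 -0.27486007  0.36548491]
```

View pics/w2.png

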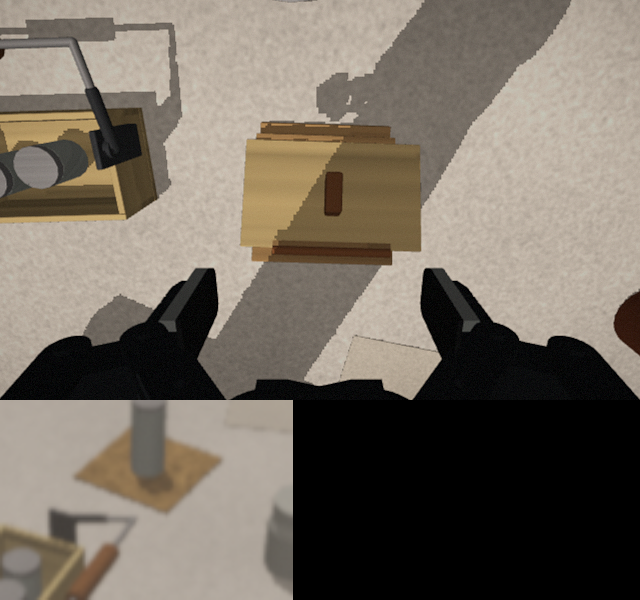

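Tall tin stands on the mat. In the wrist view the handle's top is at (334,193), the lid board spans (241..421, 139..251), and the catch bar is at its lower edge.

```bash
python3 - <<'E'
from h import *
import pickle
D=pickle.load(open("d0.pkl","rb")); t=D["top"]; w=pickle.load(open("w2.pkl","rb"))
def blob(c,x0,x1,y0,y1,amin):
    im=np.array(c["img"])[y0:y1,x0:x1].astype(int); 
    m=((im[...,2]-im[...,0])>0.45*im[...,2])&(im[...,1]<0.62*im[...,2])
    r=[]
    for k in cv2.findContours(m.astype(np.uint8),0,2)[0]:
        if cv2.contourArea(k)>amin: q=cv2.minAreaRect(k); r.append(((q[0][0]+x0,q[0][1]+y0),q[1],q[2],cv2.contourArea(k)))
    return r
a=blob(w,225,440,115,280,60); b=blob(t,410,500,212,275,15)
print(*a,sep="\n");print("top");print(*b,sep="\n")
print("yaw from lid edge lines z~.1/.05:")
for z,(p,q) in [(.105,((241,246),(421,251))),(.045,((247,139),(420,147)))]:
    P,Q=onz(w,*p,z),onz(w,*q,z); print(P.round(4),Q.round(4),np.degrees(np.arctan2(P[0]-Q[0],P[1]-Q[1])))
print("handle tri",tri((w,334,193),(t,458,238)))
P,Q=onz(w,334,174,.09),onz(w,334,213,.09);print(P,Q)
for p,q in [((254,248),(496-9,262))]: pass
big=cv2.resize(np.array(t["img"])[205:285,400:510],None,fx=3.6,fy=3.6,interpolation=cv2.INTER_CUBIC)
wb=cv2.resize(np.array(w["img"])[110:280,225:440],None,fx=1.8,fy=1.7,interpolation=cv2.INTER_CUBIC)
cv2.imwrite("pics/lid.png",np.clip(np.hstack([big,wb[:288]if wb.shape[0]>=288 else big])*1.5,0,255).astype(np.uint8)); print(big.shape,wb.shape)
E
```

```text
((331.0499572753906, 251.22674560546875), (118.06584930419922, 8.08130168914795), 1.6135388612747192, 766.5)
((333.0, 193.5), (43.0, 16.0), 90.0, 624.0)
top

yaw from lid edge lines z~.1/.05:
[ 0.4761 -0.2156  0.105 ] [ 0.476  -0.3615  0.105 ] 0.021082464717072834
[ 0.5538 -0.2113  0.045 ] [ 0.5513 -0.3682  0.045 ] 0.9122465454631015
handle tri (array([ 0.51759896, -0.28810435,  0.08035714]), [np.float64(0.002640848134503421), np.float64(0.002640848134503518)])
[ 0.53432325 -0.28887979  0.09      ] [ 0.50129232 -0.29030721  0.09      ]
(288, 396, 3) (289, 387, 3)
```

View pics/lid.png

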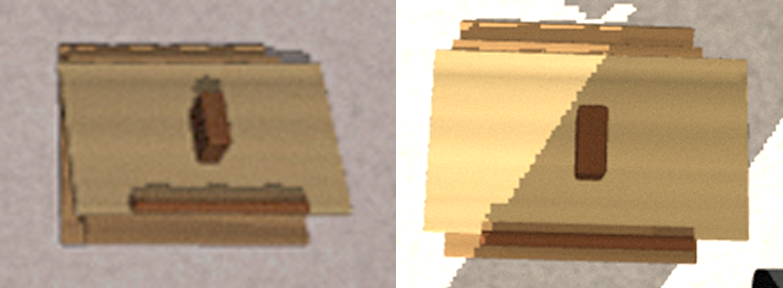

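```bash
python3 - <<'E'
from h import *
import pickle
D=pickle.load(open("d0.pkl","rb")); t=D["top"]; w=pickle.load(open("w2.pkl","rb"))
T=lambda x,y:(t,400+x/3.6,205+y/3.6)
W=lambda x,y:(w,225+(x-396)/1.8,110+y/1.7)
for n,a,b in [("handle top",W(591,142),T(215,110)),("RR",W(747,61),T(320,65)),("FR",W(748,240),T(351,213)),("RL",W(434,50),T(57,65)),("FL",W(424,230),T(82,211)),("catchL",W(482,237),T(131,203)),("catchR",W(696,247),T(308,205))]:
    x,e=tri(a,b); print(n,x.round(4),np.round(e,4))
E
```

```text
handle top [ 0.5223 -0.2865  0.0977] [0.0029 0.0029]
RR [ 0.5521 -0.3686  0.0395] [0.0011 0.0011]
FR [ 0.4647 -0.3681  0.0804] [0.0011 0.0011]
RL [ 0.5523 -0.2083  0.0348] [0.0003 0.0003]
FL [ 0.4661 -0.2102  0.0825] [0.0002 0.0002]
catchL [ 0.4695 -0.238   0.0923] [0.0022 0.0022]
catchR [ 0.4696 -0.3373  0.0993] [0.0021 0.0021]
```

play_rows:
  steps:
    - [[-0.006, 0.012, 0.03, 0.02], [0, 0, 0.035, 0], [0, 0, 0.035, 0], [0, 0, 0.03, 0], [0, 0, 0.015, 0]]

```text
time: 10.35
ee_pos: [0.5133, -0.2877, 0.073]
tcp_rot: [-179.9, 0.2, 0.4]
wrist_force: [-0.9, -0.2, -0.6]
opening: 0.0855
grasp_force: 0.0
```

play_rows:
  steps:
    - [[0, 0, 0.004, 0], [0, 0, 0.002, 0], [0, 0, 0, 0], [0, 0, 0, 0], [0, 0, 0, 0]]

```text
time: 10.77
ee_pos: [0.5158, -0.289, 0.073]
tcp_rot: [179.9, -0.1, 0.4]
wrist_force: [0.2, -0.0, -0.7]
opening: 0.0852
grasp_force: 0.0
```

```bash
python3 - <<'E'
from h import *
c,im=cam("wrist"); s,si=cam("scene")
cv2.imwrite("pics/w3.png",np.hstack([im[:,60:560],cv2.resize(si[210:320,150:270],(300,275))[:275].repeat(1,0) if 0 else cv2.copyMakeBorder(cv2.resize(si[210:320,150:270],(300,275)),0,125,0,0,0)]))
E
```

```text
(no output)
```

View pics/w3.png

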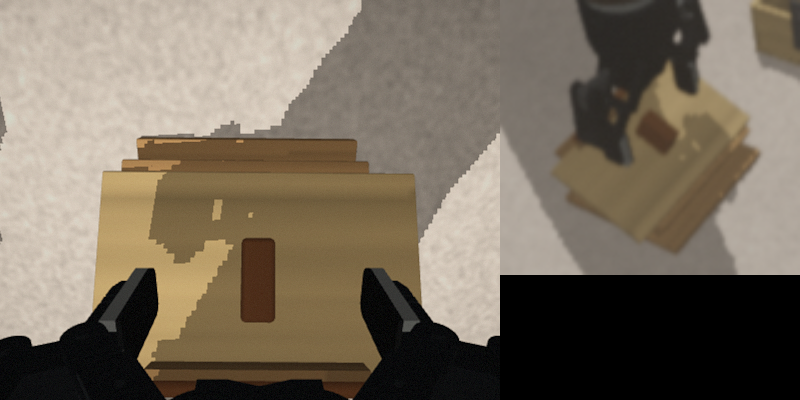

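Handle sits midway between the open fingers (258 px against finger middle 259), and the lid is undisturbed.

play_rows:
  steps:
    - [[0, 0, 0.003, 0], [0, 0, 0.003, 0], [0, 0, 0, 0], [0, 0, 0, 0], [0, 0, 0, 0]]

```text
time: 11.28
ee_pos: [0.515, -0.2885, 0.0652]
tcp_rot: [-180.0, 0.0, 0.3]
wrist_force: [0.5, -1.2, -0.4]
opening: 0.0851
grasp_force: 0.0
```

play_rows:
  steps:
    - [[0, 0, 0, 0], [0, 0, 0, 0], [0, 0, 0, 0], [0, 0, 0, 0], [0, 0, 0, 0]]
  gripper: 0.0
  squeeze: 60

```text
time: 11.7
ee_pos: [0.5151, -0.2886, 0.0653]
tcp_rot: [-180.0, -0.0, 0.3]
wrist_force: [-0.4, -0.1, -0.6]
opening: 0.0254
grasp_force: 0.0
```

play_rows:
  steps:
    - [[0, 0, 0, 0], [0, 0, 0, 0], [0, 0, 0, 0], [0, 0, 0, 0], [0, 0, 0, 0]]

```text
time: 12.12
ee_pos: [0.5152, -0.2887, 0.0654]
tcp_rot: [180.0, -0.0, 0.3]
wrist_force: [1.7, -0.5, 1.1]
opening: 0.013
grasp_force: 58.8
```

play_rows:
  steps:
    - [[0, 0, -0.01, 0], [0, 0, -0.02, 0], [0, 0, -0.025, 0], [0, 0, -0.025, 0], [0, 0, -0.015, 0]]

```text
time: 12.53
ee_pos: [0.5152, -0.2887, 0.1634]
tcp_rot: [179.9, -0.1, 0.3]
wrist_force: [0.5, 0.6, -2.0]
opening: 0.0131
grasp_force: 58.7
```

play_rows:
  steps:
    - [[-0.015, -0.012, 0, 0], [-0.026, -0.024, 0, 0], [-0.026, -0.024, 0, 0], [-0.026, -0.024, 0, 0], [-0.026, -0.024, 0, 0]]

```text
time: 12.95
ee_pos: [0.3938, -0.1802, 0.1603]
tcp_rot: [-180.0, 0.0, 0.3]
wrist_force: [-0.1, 0.1, -1.6]
opening: 0.0132
grasp_force: 58.8
```

play_rows:
  steps:
    - [[-0.026, -0.024, 0, 0], [-0.01, -0.008, 0.01, 0], [0, 0, 0.025, 0], [0, 0, 0.025, 0], [0, 0, 0.01, 0]]

```text
time: 13.37
ee_pos: [0.3579, -0.1488, 0.0881]
tcp_rot: [-179.9, 0.1, 0.4]
wrist_force: [-0.4, 0.2, -2.7]
opening: 0.0129
grasp_force: 58.8
```

```bash
python3 - <<'E'
from h import *
c,im=cam("wrist"); s,si=cam("scene"); o=bot.get_obs(); print(o["ee_pos"])
cv2.imwrite("pics/w4.png",np.hstack([im[:,60:560],cv2.copyMakeBorder(cv2.resize(si[150:300,100:290],(300,237)),0,163,0,0,0)]))
E
```

```text
[ 0.3580785  -0.14899711  0.0891314 ]
```

View pics/w4.png

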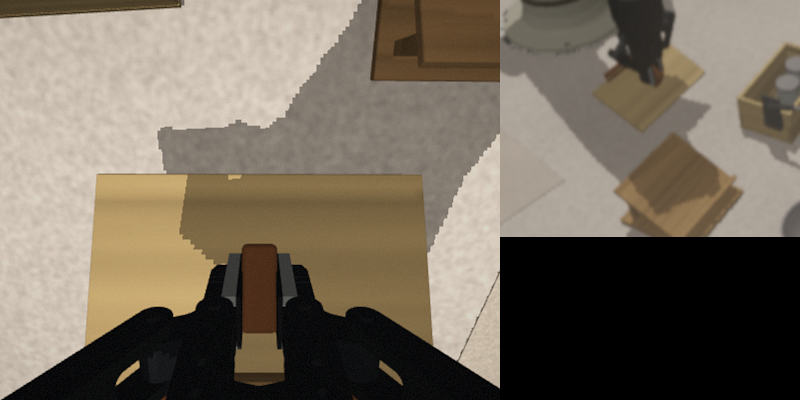

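Lid hangs in the grip, still tilted, clear of the stand. I'll level it on free table, pivoting it in a light grip.

play_rows:
  steps:
    - [[0, 0, 0.015, 0], [0, 0, 0.02, 0], [0, 0, 0.012, 0], [0, 0, 0.003, 0], [0, 0, 0, 0]]
  squeeze: 25

```text
time: 13.88
ee_pos: [0.3591, -0.1495, 0.0404]
tcp_rot: [-180.0, 0.1, 0.3]
wrist_force: [-0.1, -0.2, -2.6]
opening: 0.0128
grasp_force: 59.0
```

play_rows:
  steps:
    - [[0, 0, 0.003, 0], [0, 0, 0.003, 0], [0, 0, 0.002, 0], [0, 0, 0, 0], [0, 0, 0, 0]]
  squeeze: 20

```text
time: 14.3
ee_pos: [0.3598, -0.1497, 0.0339]
tcp_rot: [180.0, -0.1, 0.3]
wrist_force: [-3.6, 1.2, 9.6]
opening: 0.013
grasp_force: 60.6
```

play_rows:
  steps:
    - [[0, 0, 0, 0], [0, 0, 0, 0], [0, 0, 0.003, 0], [0, 0, 0.003, 0], [0, 0, 0, 0]]
  squeeze: 20
  gripper: 0.005

```text
time: 14.72
ee_pos: [0.3599, -0.1498, 0.0336]
tcp_rot: [179.9, -0.2, 0.3]
wrist_force: [-31.6, 11.2, 72.2]
opening: 0.013
grasp_force: 69.8
```

play_rows:
  steps:
    - [[0, 0, 0.002, 0], [0, 0, 0.002, 0], [0, 0, 0.002, 0], [0, 0, 0, 0], [0, 0, 0, 0]]

```text
time: 15.13
ee_pos: [0.3617, -0.1499, 0.0292]
tcp_rot: [179.9, -0.5, 0.3]
wrist_force: [-29.7, 16.5, 82.6]
opening: 0.0129
grasp_force: 79.7
```

play_rows:
  steps:
    - [[0, 0, -0.006, 0], [0, 0, -0.004, 0], [0, 0, 0, 0], [0, 0, 0, 0], [0, 0, 0, 0]]

```text
time: 15.55
ee_pos: [0.3591, -0.1494, 0.0298]
tcp_rot: [-180.0, 0.0, 0.3]
wrist_force: [0.3, -0.4, 1.1]
opening: 0.0126
grasp_force: 67.5
```

play_rows:
  steps:
    - [[0, 0, 0, 0], [0, 0, 0, 0], [0, 0, 0, 0], [0, 0, 0, 0], [0, 0, 0, 0]]
  gripper: 0.04
  squeeze: 20

```text
time: 15.97
ee_pos: [0.3592, -0.1495, 0.0302]
tcp_rot: [-180.0, 0.0, 0.3]
wrist_force: [0.0, 0.4, 0.1]
opening: 0.04
grasp_force: 0.0
```

```bash
python3 - <<'E'
from h import *
import pickle
c,im=cam("wrist"); pickle.dump(c,open("w5.pkl","wb")); print(c["xyz"],c["attitude"])
i=im.astype(int); m=((i[...,2]-i[...,0])>0.45*i[...,2])&(i[...,1]<0.66*i[...,2])&(i[...,2]>50)
for k in cv2.findContours(m.astype(np.uint8),0,2)[0]:
    if cv2.contourArea(k)>150: print(cv2.boundingRect(k),cv2.contourArea(k),cv2.minAreaRect(k))
# board rear edge: yellow mask
h=cv2.cvtColor(im,cv2.COLOR_BGR2HSV); y=((h[...,1]>80)&(h[...,0]>12)&(h[...,0]<30)).astype(np.uint8)
for k in cv2.findContours(y,0,2)[0]:
    if cv2.contourArea(k)>500: print("wood",cv2.boundingRect(k),cv2.contourArea(k))
k=[np.where(y[100:,u])[0] for u in range(150,510,40)]; print([(150+40*i,100+a[0]) if len(a) else None for i,a in enumerate(k)])
E
```

```text
[ 0.43656786 -0.14983486  0.17304193] [ 1.62163864e+02  6.82721901e-03 -8.96637678e+01]
(303, 294, 32, 69) 1972.5 ((318.5, 328.0), (68.0, 31.0), 90.0)
wood (148, 192, 342, 193) 41948.5
wood (466, 0, 174, 82) 13497.0
[(150, np.int64(195)), (190, np.int64(192)), (230, np.int64(192)), (270, np.int64(192)), (310, np.int64(192)), (350, np.int64(192)), (390, np.int64(192)), (430, np.int64(192)), (470, np.int64(192))]
```

```bash
python3 - <<'E'
from h import *
import pickle
w=pickle.load(open("w5.pkl","rb"))
for z in (.046,.052):print(z,onz(w,318.5,294,z).round(4),onz(w,318.5,361,z).round(4))
print(onz(w,150,193,.016).round(4),onz(w,489,193,.016).round(4))
E
```

```text
0.046 [ 0.3562 -0.1501  0.046 ] [ 0.3223 -0.1503  0.046 ]
0.052 [ 0.36   -0.1501  0.052 ] [ 0.3277 -0.1503  0.052 ]
[ 0.3905 -0.0718  0.016 ] [ 0.3914 -0.229   0.016 ]
```

play_rows:
  steps:
    - [[-0.01, 0, 0, 0], [-0.01, 0.0007, 0, 0], [0, 0, 0.005, 0], [0, 0, 0.004, 0], [0, 0, 0, 0]]

```text
time: 16.43
ee_pos: [0.3387, -0.1502, 0.0204]
tcp_rot: [-180.0, 0.0, 0.3]
wrist_force: [-0.7, -0.1, 0.3]
opening: 0.0399
grasp_force: 0.0
```

play_rows:
  steps:
    - [[0, 0, 0, 0], [0, 0, 0, 0], [0, 0, 0, 0], [0, 0, 0, 0], [0, 0, 0, 0]]
  gripper: 0.0
  squeeze: 60

```text
time: 16.85
ee_pos: [0.3395, -0.1504, 0.0215]
tcp_rot: [180.0, -0.0, 0.3]
wrist_force: [-0.4, -0.4, 2.8]
opening: 0.0129
grasp_force: 59.5
```

play_rows:
  steps:
    - [[0, 0, 0, 0], [0, 0, 0, 0], [0, 0, -0.01, 0], [0, 0, -0.02, 0], [0, 0, -0.025, 0]]

```text
time: 17.27
ee_pos: [0.3379, -0.1497, 0.0759]
tcp_rot: [-179.9, 0.2, 0.3]
wrist_force: [-0.3, 0.5, -1.4]
opening: 0.0133
grasp_force: 58.8
```

play_rows:
  steps:
    - [[0, 0, -0.03, 0], [0, 0, -0.03, 0], [0, 0, -0.02, 0], [0, 0, 0, 0], [0, 0, 0, 0]]

```text
time: 17.68
ee_pos: [0.3395, -0.1504, 0.157]
tcp_rot: [180.0, -0.1, 0.3]
wrist_force: [0.3, -0.6, -2.7]
opening: 0.0125
grasp_force: 59.1
```

```bash
python3 - <<'E'
from h import *
import pickle
w,im=cam("wrist"); pickle.dump(w,open("w6.pkl","wb")); o=bot.get_obs(); print(o["ee_pos"],o["tcp_rot"])
h=cv2.cvtColor(im,cv2.COLOR_BGR2HSV); y=((h[...,1]>80)&(h[...,0]>12)&(h[...,0]<30)).astype(np.uint8)
for k in cv2.findContours(y,0,2)[0]:
    if cv2.contourArea(k)>500: print("wood",cv2.boundingRect(k),cv2.contourArea(k))
z=o["ee_pos"][2]
# board top presumed 3-5 mm below tip
k=[(u,np.where(y[140:,u])[0][:1]+140) for u in (170,250,320,400,470)]; print(k)
for u in (170,470):
  v=np.where(y[140:,u])[0][0]+140; print(onz(w,u,v,z-.005).round(4))
i=im.astype(int); m=((i[...,2]-i[...,0])>0.45*i[...,2])&(i[...,1]<0.66*i[...,2])&(i[...,2]>50)
for k in cv2.findContours(m.astype(np.uint8),0,2)[0]:
    if cv2.contourArea(k)>300:
        x,yy,ww,hh=cv2.boundingRect(k); print(x,yy,ww,hh,onz(w,x+ww/2,yy,z+.025).round(4),onz(w,x+ww/2,yy+hh,z+.025).round(4))
E
```

```text
[ 0.33904683 -0.15018118  0.15580028] [-1.79983873e+02  2.97959592e-02  3.34951862e-01]
wood (294, 328, 51, 39) 1087.0
wood (132, 154, 374, 183) 49491.0
wood (404, 0, 236, 60) 12566.5
wood (0, 0, 257, 14) 1606.0
[(170, array([154])), (250, array([154])), (320, array([154])), (400, array([154])), (470, array([154]))]
[ 0.3905 -0.0876  0.1508]
[ 0.3913 -0.2152  0.1508]
295 363 49 11 [ 0.3088 -0.1516  0.1808] [ 0.3031 -0.1517  0.1808]
302 261 35 77 [ 0.3558 -0.1513  0.1808] [ 0.3212 -0.1516  0.1808]
```

play_rows:
  steps:
    - [[0.012, -0.013, 0, 0], [0.024, -0.026, 0, 0], [0.025, -0.026, 0, 0], [0.025, -0.026, 0, 0], [0.024, -0.026, 0, 0]]

```text
time: 18.15
ee_pos: [0.4486, -0.0311, 0.1545]
tcp_rot: [-180.0, 0.1, 0.3]
wrist_force: [0.4, -0.5, -1.2]
opening: 0.0131
grasp_force: 59.0
```

play_rows:
  steps:
    - [[0.012, -0.013, 0, -0.05], [0, 0, 0, 0], [0, 0, 0, 0], [0, 0, 0, 0], [0, 0, 0, 0]]

```text
time: 18.57
ee_pos: [0.4597, -0.0202, 0.1557]
tcp_rot: [180.0, 0.1, 3.1]
wrist_force: [-0.6, 0.6, -1.5]
opening: 0.013
grasp_force: 59.1
```

```bash
python3 - <<'E'
from h import *
import pickle
w,im=cam("wrist"); pickle.dump(w,open("w7.pkl","wb")); o=bot.get_obs(); print(o["ee_pos"],o["tcp_rot"],w["xyz"])
for P in [(.5668,.063),(.575,-.097)]: print(proj(w,(*P,.065)))
cv2.imwrite("pics/w7.png",im[:300])
E
```

```text
[ 0.45979997 -0.0202491   0.15593555] [1.79998096e+02 3.69845911e-02 3.11077706e+00] [ 0.53707425 -0.01669312  0.29843004]
(np.float64(189.10887878188083), np.float64(29.681747834722955))
(np.float64(455.7867966762127), np.float64(30.67152916153819))
```

View pics/w7.png

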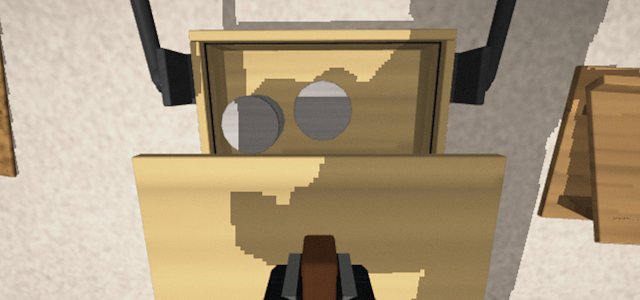

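The view shows the level lid held above (v≥155), the box's rear rim corners at (191,30) and (456,30), and both short tins still inside. Numbers only from here.

```bash
python3 - <<'E'
from h import *
import pickle
w=pickle.load(open("w7.pkl","rb")); im=np.array(w["img"]); o=bot.get_obs()
h=cv2.cvtColor(im,cv2.COLOR_BGR2HSV); y=((h[...,1]>75)&(h[...,0]>10)&(h[...,0]<32)&(h[...,2]>60)).astype(np.uint8)
T=o["ee_pos"]; a=np.radians(o["tcp_rot"][2]); X=np.array([np.cos(a),np.sin(a)]); Y=np.array([-np.sin(a),np.cos(a)])
f=lambda u,v,z:((onz(w,u,v,z)[:2]-T[:2])@np.array([X,Y]).T*1000).round(1)
print("rows: fwd,left mm rel TCP")
for v in (33,38,100,120,140):
    r=np.where(y[v,150:480])[0]+150; c=np.split(r,np.where(np.diff(r)>3)[0]+1); print(v,[(k[0],k[-1]) for k in c if len(k)>2][:8], f(r[0],v,.065),f(r[-1]+1,v,.065))
for u in (210,260,310,360,400,440):
    k=np.where(y[15:150,u])[0]+15; print(u,k[0],f(u,k[0],.065))
for v in (165,200,240):
    r=np.where(y[v,90:550])[0]+90; print("lid",v,r[0],r[-1],f(r[0],v,T[2]-.005),f(r[-1]+1,v,T[2]-.005))
for u in (160,320,480):
    k=np.where(y[150:,u])[0]; j=np.where(y[100:170,u]==1)[0]; print("lid rear",u, f(u,155,T[2]-.005))
E
```

```text
rows: fwd,left mm rel TCP
33 [(np.int64(189), np.int64(456))] [109.5  77.6] [109.6 -83.8]
38 [(np.int64(189), np.int64(455))] [106.8  77.9] [106.8 -83.5]
100 [(np.int64(196), np.int64(232)), (np.int64(274), np.int64(294)), (np.int64(350), np.int64(449))] [70.8 77.5] [ 70.9 -84. ]
120 [(np.int64(198), np.int64(221)), (np.int64(285), np.int64(294)), (np.int64(350), np.int64(431)), (np.int64(435), np.int64(447))] [58.4 77.5] [ 58.4 -84.1]
140 [(np.int64(201), np.int64(226)), (np.int64(276), np.int64(320)), (np.int64(324), np.int64(429)), (np.int64(433), np.int64(445))] [45.5 76.9] [ 45.6 -84.3]
210 30 [111.2  64.8]
260 30 [111.2  34.8]
310 30 [111.2   4.7]
360 29 [111.8 -25.3]
400 29 [111.8 -49.3]
440 29 [111.8 -73.3]
lid 165 133 505 [46.7 78.3] [ 46.7 -80.1]
lid 200 139 549 [31.1 78.2] [  31.2 -102. ]
lid 240 146 492 [12. 78.] [ 12.1 -79.9]
lid rear 160 [51.  66.3]
lid rear 320 [51.  -1.1]
lid rear 480 [ 51.  -68.5]
```

play_rows:
  steps:
    - [[0.015, 0.001, 0, -0.005], [0.025, 0.001, 0, 0], [0.0185, 0.0003, 0, 0], [0.006, 0, 0, 0], [0, 0, 0, 0]]

```text
time: 19.03
ee_pos: [0.5254, -0.0186, 0.1559]
tcp_rot: [-180.0, 0.0, 3.4]
wrist_force: [0.2, 0.1, -2.3]
opening: 0.013
grasp_force: 59.1
```

play_rows:
  steps:
    - [[0, 0, 0.015, 0], [0, 0, 0.025, 0], [0, 0, 0.018, 0], [0, 0, 0.006, 0], [0, 0, 0, 0]]

```text
time: 19.45
ee_pos: [0.5232, -0.0183, 0.091]
tcp_rot: [-180.0, 0.2, 3.4]
wrist_force: [0.1, -0.3, -1.8]
opening: 0.0128
grasp_force: 59.0
```

play_rows:
  steps:
    - [[0, 0, 0, 0], [0, 0, 0.002, 0], [0, 0, 0.002, 0], [0, 0, 0, 0], [0, 0, 0, 0]]

```text
time: 19.87
ee_pos: [0.5252, -0.018, 0.0887]
tcp_rot: [180.0, -0.0, 3.5]
wrist_force: [-0.3, -0.3, -2.7]
opening: 0.0127
grasp_force: 59.0
```

play_rows:
  steps:
    - [[0, 0, 0.002, 0], [0, 0, 0.001, 0], [0, 0, 0.001, 0], [0, 0, 0, 0], [0, 0, 0, 0]]

```text
time: 20.28
ee_pos: [0.5249, -0.018, 0.0842]
tcp_rot: [-180.0, 0.0, 3.5]
wrist_force: [0.6, 0.3, -2.2]
opening: 0.013
grasp_force: 59.0
```

play_rows:
  steps:
    - [[0, 0, 0.001, 0], [0, 0, 0.001, 0], [0, 0, 0, 0], [0, 0, 0, 0], [0, 0, 0, 0]]

```text
time: 20.7
ee_pos: [0.525, -0.0181, 0.0823]
tcp_rot: [-180.0, 0.0, 3.5]
wrist_force: [-0.5, 0.4, -2.0]
opening: 0.0129
grasp_force: 59.0
```

play_rows:
  steps:
    - [[0, 0, 0.001, 0], [0, 0, 0.001, 0], [0, 0, 0.001, 0], [0, 0, 0, 0], [0, 0, 0, 0]]

```text
time: 21.12
ee_pos: [0.525, -0.018, 0.0792]
tcp_rot: [-180.0, 0.0, 3.5]
wrist_force: [-0.5, -1.1, -2.1]
opening: 0.0128
grasp_force: 59.0
```

play_rows:
  steps:
    - [[0, 0, 0.001, 0], [0, 0, 0, 0], [0, 0, 0, 0], [0, 0, 0, 0], [0, 0, 0, 0]]

```text
time: 21.53
ee_pos: [0.5251, -0.018, 0.0785]
tcp_rot: [180.0, -0.0, 3.5]
wrist_force: [-0.7, -0.1, 3.2]
opening: 0.0129
grasp_force: 59.5
```

Contact came at exactly the seated height, so the lid is on. Releasing it and going above the roller.

play_rows:
  steps:
    - [[0, 0, 0, 0], [0, 0, 0, 0], [0, 0, 0, 0], [0, 0, -0.01, 0], [0, 0, -0.025, 0]]
  gripper: 0.05
  squeeze: 25

```text
time: 21.95
ee_pos: [0.5233, -0.018, 0.1111]
tcp_rot: [-180.0, 0.3, 3.5]
wrist_force: [0.5, -0.3, -0.1]
opening: 0.0499
grasp_force: 0.0
```

play_rows:
  steps:
    - [[0, 0, -0.035, 0], [0, 0, -0.035, 0], [0.02, 0, -0.015, -0.12], [0, 0, 0, -0.12], [0, 0, 0, -0.12]]

```text
time: 22.37
ee_pos: [0.5461, -0.0168, 0.2004]
tcp_rot: [179.9, -0.1, 24.5]
wrist_force: [-0.4, 0.5, -0.7]
opening: 0.05
grasp_force: 0.0
```

play_rows:
  steps:
    - [[0, 0, 0, -0.12], [0, 0, 0, -0.12], [0, 0, 0, -0.12], [0, 0, 0, -0.12], [0, 0, 0, -0.12]]

```text
time: 22.78
ee_pos: [0.545, -0.0168, 0.1991]
tcp_rot: [180.0, -0.0, 58.8]
wrist_force: [0.3, -0.1, 0.7]
opening: 0.0499
grasp_force: 0.0
```

play_rows:
  steps:
    - [[0, 0, 0, -0.12], [0, 0, 0, -0.12], [0, 0, 0, -0.12], [0, 0, 0, -0.12], [0, 0, 0, -0.12]]

```text
time: 23.2
ee_pos: [0.545, -0.0168, 0.1991]
tcp_rot: [180.0, 0.0, 93.2]
wrist_force: [-0.7, 0.3, 0.2]
opening: 0.0498
grasp_force: 0.0
```

play_rows:
  steps:
    - [[0, 0.026, 0, 0], [0, 0.026, 0, 0], [0, 0.026, 0, 0], [0, 0, 0, 0], [0, 0, 0, 0]]

```text
time: 23.62
ee_pos: [0.6234, -0.0129, 0.1976]
tcp_rot: [-179.9, -0.0, 92.9]
wrist_force: [0.6, 0.2, -1.0]
opening: 0.0502
grasp_force: 0.0
```

```bash
cat > roll.py <<'E'
from h import *
import pickle
w,im=cam("wrist"); pickle.dump(w,open("w8.pkl","wb")); o=bot.get_obs(); print(o["ee_pos"],o["tcp_rot"],o["q"][5])
i=im.astype(int); m=((i[...,2]-i[...,0])>0.4*i[...,2])&(i[...,1]<0.66*i[...,2])&(i[...,2]>40)
for k in cv2.findContours(m.astype(np.uint8),0,2)[0]:
    if cv2.contourArea(k)>200:
        q=cv2.minAreaRect(k); (u,v)=q[0]; print(np.round(q[0],1),np.round(q[1],1),round(q[2],1),[onz(w,u,v,z).round(4).tolist() for z in (.091,.103)])
E
python3 roll.py
```

```text
[ 0.622789   -0.01289259  0.19825894] [-1.79951231e+02 -4.19307325e-03  9.28693678e+01] 85.9443624277603
[185.6 200.4] [26.4 57.2] 88.3 [[0.5234, -0.0184, 0.091], [0.528, -0.0144, 0.103]]
[312.5 207. ] [114.  27.] 90.0 [[0.6177, -0.0188, 0.091], [0.6178, -0.0148, 0.103]]
[124.8 195.8] [129.    8.3] 79.7 [[0.4787, -0.0171, 0.091], [0.4855, -0.0132, 0.103]]
```

```bash
python3 - <<'E'
from h import *
import pickle
D=pickle.load(open("d0.pkl","rb")); t=D["top"]; w1=pickle.load(open("w1.pkl","rb"));w8=pickle.load(open("w8.pkl","rb"))
i=np.array(w1["img"]).astype(int); m=((i[...,2]-i[...,0])>0.4*i[...,2])&(i[...,1]<0.66*i[...,2])&(i[...,2]>40); m[:, :400]=0
k=max(cv2.findContours(m.astype(np.uint8),0,2)[0],key=cv2.contourArea); q=cv2.minAreaRect(k); print(q)
u,v=q[0]
print(tri((w1,u,v),(w8,312.5,207)),tri((w8,312.5,207),(t,265+210/3.3,165+80/3.3)))
E
```

```text
((443.8910827636719, 125.589111328125), (28.159555435180664, 112.43920135498047), 5.710592269897461)
(array([ 0.61776995, -0.01249983,  0.10970524]), [np.float64(3.561226906348351e-05), np.float64(3.561226906346447e-05)]) (array([ 0.61833053, -0.01326676,  0.10823809]), [np.float64(0.0005944525783625566), np.float64(0.0005944525783626681)])
```

Two views put the roller at (0.618, -0.012, 0.109), 78 mm from the hinge, so it stands about 13° above its open end. Gripping it there.

play_rows:
  steps:
    - [[0, -0.0055, 0.025, -0.01], [0, 0, 0.03, 0], [0, 0, 0.03, 0], [0, 0, 0.02, 0], [0, 0, 0.005, 0]]

```text
time: 24.08
ee_pos: [0.6149, -0.0132, 0.0853]
tcp_rot: [-179.7, -0.0, 93.4]
wrist_force: [-0.7, -0.2, -0.6]
opening: 0.05
grasp_force: 0.0
```

play_rows:
  steps:
    - [[0, 0, 0, 0], [0, 0, 0, 0], [0, 0, 0, 0], [0, 0, 0, 0], [0, 0, 0, 0]]
  gripper: 0.01
  squeeze: 25

```text
time: 24.5
ee_pos: [0.6186, -0.0132, 0.0901]
tcp_rot: [179.8, 0.0, 93.4]
wrist_force: [5.2, 1.1, 2.6]
opening: 0.0192
grasp_force: 25.1
```

play_rows:
  steps:
    - [[0, 0, 0, 0], [0, 0, 0, 0], [0, 0, 0, 0], [0, 0, 0, 0], [0, 0, 0, 0]]

```text
time: 24.92
ee_pos: [0.6188, -0.0132, 0.0895]
tcp_rot: [179.8, 0.0, 93.4]
wrist_force: [6.5, -0.2, 2.3]
opening: 0.0192
grasp_force: 25.1
```

play_rows:
  steps:
    - [[0, -0.002, -0.007, 0], [0, -0.003, -0.0074, 0], [0, -0.0079, -0.0112, 0], [0, -0.0096, -0.0096, 0], [0, -0.0112, -0.0079, 0]]

```text
time: 25.33
ee_pos: [0.5834, -0.0152, 0.1327]
tcp_rot: [180.0, 0.0, 93.4]
wrist_force: [-0.0, -1.3, -1.7]
opening: 0.0191
grasp_force: 24.8
```

play_rows:
  steps:
    - [[0, -0.0125, -0.0058, 0], [0, -0.0132, -0.0035, 0], [0, -0.0136, -0.0012, 0], [0, 0, 0, 0], [0, 0, 0, 0]]

```text
time: 25.75
ee_pos: [0.5439, -0.0176, 0.1427]
tcp_rot: [180.0, 0.0, 93.4]
wrist_force: [0.2, 1.4, 4.2]
opening: 0.0192
grasp_force: 25.5
```

Tracking the arc well (roller at the top, 0.544 over the hinge). Continuing.

play_rows:
  steps:
    - [[0, -0.0136, 0.0012, 0], [0, -0.0132, 0.0035, 0], [0, -0.0125, 0.0058, 0], [0, -0.0112, 0.0079, 0], [0, -0.0096, 0.0096, 0]]

```text
time: 26.17
ee_pos: [0.4842, -0.0211, 0.1142]
tcp_rot: [180.0, -0.0, 93.4]
wrist_force: [0.6, 0.4, 1.1]
opening: 0.0192
grasp_force: 25.1
```

play_rows:
  steps:
    - [[0, -0.0042, 0.0055, 0], [0, 0, 0, 0], [0, 0, 0, 0], [0, 0, 0, 0], [0, 0, 0, 0]]

```text
time: 26.58
ee_pos: [0.4803, -0.0214, 0.1088]
tcp_rot: [-179.9, -0.0, 93.4]
wrist_force: [-5.9, 0.7, 4.2]
opening: 0.0191
grasp_force: 25.5
```

play_rows:
  steps:
    - [[0, 0, 0, 0], [0, 0, 0, 0], [0, 0, 0, 0], [0, 0, -0.01, 0], [0, 0, -0.03, 0]]
  gripper: 0.05

```text
time: 27.0
ee_pos: [0.4787, -0.0214, 0.1458]
tcp_rot: [-179.7, -0.0, 93.4]
wrist_force: [0.2, -0.4, -0.3]
opening: 0.0501
grasp_force: 0.0
```

play_rows:
  steps:
    - [[0, 0, -0.03, 0], [0, 0, -0.01, 0.12], [0, 0, 0, 0.12], [0, 0, 0, 0.12], [0, 0, 0, 0.12]]

```text
time: 27.42
ee_pos: [0.4808, -0.0214, 0.1897]
tcp_rot: [179.9, -0.0, 65.6]
wrist_force: [0.4, -0.1, 0.1]
opening: 0.0501
grasp_force: 0.0
```

play_rows:
  steps:
    - [[0, 0, 0, 0.12], [0, 0, 0, 0.12], [0, 0, 0, 0.12], [0, 0, 0, 0.12], [0, 0, 0, 0.12]]
  gripper: 0.0

```text
time: 27.83
ee_pos: [0.4806, -0.0215, 0.1893]
tcp_rot: [180.0, -0.0, 31.2]
wrist_force: [-0.2, -0.7, 0.0]
opening: 0.0002
grasp_force: 0.0
```

play_rows:
  steps:
    - [[0, 0, 0, 0.12], [0, 0, 0, 0.12], [0, 0, 0, 0.12], [0, 0, 0, 0.12], [0, 0, 0, 0]]

```text
time: 28.25
ee_pos: [0.4806, -0.0214, 0.1893]
tcp_rot: [180.0, -0.1, 3.7]
wrist_force: [-0.5, -0.5, 0.4]
opening: -0.0003
grasp_force: 0.0
```

```bash
python3 roll.py; python3 - <<'E'
from h import *
import pickle
t,im=cam("top"); pickle.dump(t,open("t9.pkl","wb"))
E
```

```text
[ 0.48059395 -0.02143146  0.18911346] [ 1.79996291e+02 -4.66377775e-02  4.16885560e+00] 173.27675479218314
[318. 221.] [ 36. 134.] 90.0 [[0.4668, -0.0224, 0.091], [0.4713, -0.0222, 0.103]]
[318.  142.5] [53. 20.] 90.0 [[0.5237, -0.0188, 0.091], [0.5254, -0.0187, 0.103]]
```

play_rows:
  steps:
    - [[-0.007, 0.0005, 0.01, 0], [0, 0, 0.02, 0], [0, 0, 0.015, 0], [0, 0, 0.003, 0], [0, 0, 0.003, 0]]

```text
time: 28.77
ee_pos: [0.4732, -0.0224, 0.1373]
tcp_rot: [-180.0, 0.0, 4.2]
wrist_force: [-0.0, -0.9, 1.4]
opening: -0.0003
grasp_force: 0.2
```

play_rows:
  steps:
    - [[0, 0, 0.004, 0], [0, 0, 0.004, 0], [0, 0, 0.004, 0], [0, 0, 0.004, 0], [0, 0, 0.002, 0]]

```text
time: 29.18
ee_pos: [0.4733, -0.0224, 0.119]
tcp_rot: [180.0, 0.0, 4.1]
wrist_force: [0.2, -0.8, 0.3]
opening: 0.0003
grasp_force: 0.1
```

play_rows:
  steps:
    - [[-0.004, 0, 0, 0], [-0.004, 0, 0, 0], [-0.004, 0, 0, 0], [0, 0, 0, 0], [0, 0, 0, 0]]

```text
time: 29.6
ee_pos: [0.4613, -0.0233, 0.1197]
tcp_rot: [180.0, -0.0, 4.1]
wrist_force: [0.4, -0.3, 0.5]
opening: 0.0001
grasp_force: 0.0
```

```bash
python3 roll.py
```

```text
[ 0.46146148 -0.02329559  0.1196738 ] [ 1.79996762e+02 -3.88130504e-02  4.05576547e+00] 173.05336015343514
[317.5 242.4] [175.1  40.7] 0.6 [[0.4615, -0.0233, 0.091], [0.4669, -0.023, 0.103]]
[316.5 213.2] [187.1  11.5] 0.6 [[0.4779, -0.0216, 0.091], [0.4821, -0.0214, 0.103]]
[316.9 123.1] [30.7 76.3] 1.2 [[0.5233, -0.0187, 0.091], [0.5244, -0.0187, 0.103]]
```

play_rows:
  steps:
    - [[0, 0, 0.004, 0], [0, 0, 0.004, 0], [0, 0, 0.004, 0], [0, 0, 0.002, 0], [0, 0, 0.002, 0]]

```text
time: 30.07
ee_pos: [0.4612, -0.0233, 0.1028]
tcp_rot: [-180.0, 0.0, 4.1]
wrist_force: [-1.7, -0.2, 5.0]
opening: -0.0002
grasp_force: 2.7
```

play_rows:
  steps:
    - [[0, 0, 0.002, 0], [0, 0, 0.001, 0], [0, 0, 0.001, 0], [0, 0, 0.001, 0], [0, 0, 0, 0]]

```text
time: 30.48
ee_pos: [0.4613, -0.0233, 0.1021]
tcp_rot: [180.0, -0.1, 4.1]
wrist_force: [-14.7, 0.2, 33.1]
opening: -0.0002
grasp_force: 16.5
```

play_rows:
  steps:
    - [[0, 0, -0.001, 0], [-0.001, 0, 0, 0], [-0.001, 0, 0, 0], [-0.001, 0, 0, 0], [0, 0, 0, 0]]

```text
time: 30.9
ee_pos: [0.4587, -0.0235, 0.1013]
tcp_rot: [180.0, -0.1, 4.1]
wrist_force: [-6.9, 0.5, 16.2]
opening: -0.0002
grasp_force: 8.0
```

play_rows:
  steps:
    - [[-0.0005, 0, 0.001, 0], [-0.0005, 0, 0.001, 0], [0, 0, 0, 0], [0, 0, 0, 0], [0, 0, 0, 0]]

```text
time: 31.32
ee_pos: [0.4569, -0.0236, 0.0998]
tcp_rot: [180.0, -0.0, 4.1]
wrist_force: [-11.9, -0.7, 24.3]
opening: -0.0001
grasp_force: 12.4
```

```bash
python3 roll.py; python3 - <<'E'
from h import *
import pickle
w=pickle.load(open("w8.pkl","rb"))
for x in (-.048,): print("catch pred",proj(w,(.5245-.048,-.0223,.083)), "roller pred",proj(w,(.5245-.058,-.023,.092)))
E
```

```text
[ 0.45686863 -0.02358523  0.09985893] [ 1.79987946e+02 -4.16047186e-02  4.05414995e+00] 172.99495009875014
[316.3 239.2] [211.1  54.8] 0.6 [[0.4676, -0.0223, 0.091], [0.4728, -0.0221, 0.103]]
[317.5 115.5] [87. 35.] 90.0 [[0.5238, -0.019, 0.091], [0.5246, -0.019, 0.103]]
catch pred (np.float64(317.58345872987235), np.float64(215.50990812547144)) roller pred (np.float64(317.52129146612947), np.float64(242.3188833617648))
```

play_rows:
  steps:
    - [[0, 0, 0.001, 0], [0, 0, 0.001, 0], [0, 0, 0.0005, 0], [0, 0, 0, 0], [0, 0, 0, 0]]

```text
time: 31.78
ee_pos: [0.4548, -0.0238, 0.0966]
tcp_rot: [180.0, 0.2, 4.0]
wrist_force: [-21.6, -1.5, 24.9]
opening: -0.0003
grasp_force: 15.4
```

play_rows:
  steps:
    - [[0, 0, -0.006, 0], [0, 0, -0.006, 0], [0.004, 0, 0, 0], [0.004, 0, 0, 0], [0, 0, 0, 0]]

```text
time: 32.2
ee_pos: [0.4662, -0.0229, 0.1065]
tcp_rot: [-180.0, -0.0, 4.1]
wrist_force: [0.4, 0.9, 0.4]
opening: -0.0001
grasp_force: 0.0
```

```bash
python3 roll.py; python3 - <<'E'
from h import *
import pickle
w=pickle.load(open("w8.pkl","rb")); im=np.array(w["img"]).astype(int)
print("catch",[np.round(proj(w,(.5245-x,-.0223,z)),0) for x,z in ((.044,.083),(.048,.087),(.052,.083))],"roller",[np.round(proj(w,(.5245-.058,-.023,z)),0) for z in (.093,.083,.103)])
u=285
for v in range(195,275,3): print(v,im[v,u],im[v,350],end="; ")
E
```

```text
[ 0.46572061 -0.02292373  0.10633517] [-1.79994497e+02  3.42796364e-02  4.06257372e+00] 173.11865683365994
[316.3 248.5] [199.1  52.3] 0.5 [[0.469, -0.0222, 0.091], [0.4747, -0.0219, 0.103]]
[318. 134.] [82. 32.] 90.0 [[0.5247, -0.0191, 0.091], [0.5261, -0.019, 0.103]]
catch [array([318., 221.]), array([318., 231.]), array([317., 236.])] roller [array([318., 255.]), array([318., 246.]), array([318., 265.])]
195 [ 88 130 153] [ 89 132 157]; 198 [ 88 132 157] [ 88 132 156]; 201 [ 87 129 157] [ 87 129 154]; 204 [ 86 128 154] [ 86 130 152]; 207 [35 52 70] [38 61 82]; 210 [36 56 76] [35 52 72]; 213 [39 62 84] [36 57 77]; 216 [ 55  84 114] [ 53  86 112]; 219 [ 54  86 115] [ 52  85 116]; 222 [40 65 96] [ 52  80 110]; 225 [34 58 95] [33 54 90]; 228 [33 58 99] [ 35  58 101]; 231 [36 60 99] [35 60 99]; 234 [29 45 77] [32 52 86]; 237 [24 39 63] [20 32 57]; 240 [24 40 68] [19 37 60]; 243 [28 48 77] [25 44 72]; 246 [25 48 80] [26 47 79]; 249 [32 53 89] [27 48 81]; 252 [34 54 91] [31 54 91]; 255 [33 58 93] [32 55 93]; 258 [28 54 92] [30 52 88]; 261 [33 59 95] [33 56 93]; 264 [32 56 90] [31 52 92]; 267 [ 59 100 161] [30 52 88]; 270 [ 51  89 151] [17 12  9]; 273 [ 40  70 118] [12 13 11];
```

play_rows:
  steps:
    - [[0, 0, 0.003, 0], [-0.0008, 0, 0.0015, 0], [-0.0008, 0, 0.0015, 0], [-0.0008, 0, 0.0015, 0], [0, 0, 0, 0]]

```text
time: 32.67
ee_pos: [0.4625, -0.0232, 0.0998]
tcp_rot: [-180.0, 0.0, 4.1]
wrist_force: [-3.9, -0.2, 6.2]
opening: -0.0001
grasp_force: 2.9
```

Much better: only 6 N at the same height. Continuing the same way.

play_rows:
  steps:
    - [[-0.0008, 0, 0.0015, 0], [-0.0008, 0, 0.0015, 0], [-0.0004, 0, 0.001, 0], [0, 0, 0, 0], [0, 0, 0, 0]]

```text
time: 33.08
ee_pos: [0.4597, -0.0233, 0.0974]
tcp_rot: [180.0, 0.0, 4.1]
wrist_force: [-14.5, -0.2, 23.2]
opening: 0.0002
grasp_force: 11.7
```

play_rows:
  steps:
    - [[-0.001, 0, 0.0008, 0], [-0.001, 0, 0.0008, 0], [-0.001, 0, 0.0008, 0], [0, 0, 0, 0], [0, 0, 0, 0]]

```text
time: 33.5
ee_pos: [0.4557, -0.0236, 0.0938]
tcp_rot: [-180.0, 0.2, 4.0]
wrist_force: [-17.5, -0.4, 16.9]
opening: 0.0001
grasp_force: 9.0
```

play_rows:
  steps:
    - [[0, 0, 0.001, 0], [0, 0, 0.001, 0], [0, 0, 0.001, 0], [0, 0, 0, 0], [0, 0, 0, 0]]

```text
time: 33.92
ee_pos: [0.4571, -0.0235, 0.0897]
tcp_rot: [-180.0, 0.1, 4.0]
wrist_force: [0.7, -0.1, 0.3]
opening: -0.0001
grasp_force: 0.0
```

Force dropped to zero, which is what a snap would do; lifting away to check it.

play_rows:
  steps:
    - [[0, 0, -0.01, 0], [0, 0, -0.03, 0], [0, 0, -0.04, 0], [0, 0, -0.02, 0], [0, 0, 0, 0]]

```text
time: 34.33
ee_pos: [0.4599, -0.0236, 0.1957]
tcp_rot: [179.9, -0.4, 4.1]
wrist_force: [0.7, -0.3, -0.7]
opening: 0.0001
grasp_force: 0.0
```

```bash
cat > chk.py <<'E'
from h import *
import pickle
exec(open("roll.py").read())
for n,P in dict(catch=(-.048,.083),roll291=(-.0579,.093),roll314=(-.0581,.0748),handletop=(0,.103)).items(): print(n,np.round(proj(w,(.5245+P[0],-.0195+P[0]*.059,P[1])),1))
i=im.astype(int); u0=[285,350]
for u in u0:
    print(u,[(v,int(i[v,u,2])) for v in range(190,262,2)])
E
python3 chk.py
```

```text
[ 0.45936361 -0.02355285  0.19311641] [179.96708495  -0.29290519   4.05921357] 173.0038713318018
[317.  185.5] [ 27. 134.] 90.0 [[0.4717, -0.0222, 0.091], [0.4748, -0.022, 0.103]]
[318. 109.] [52. 20.] 90.0 [[0.5254, -0.0192, 0.091], [0.5259, -0.0191, 0.103]]
catch [317.7 176.6]
roll291 [317.5 193.1]
roll314 [317.5 186.9]
handletop [318.4 111.2]
285 [(190, 118), (192, 123), (194, 113), (196, 113), (198, 89), (200, 178), (202, 204), (204, 196), (206, 192), (208, 201), (210, 208), (212, 206), (214, 204), (216, 205), (218, 204), (220, 203), (222, 200), (224, 202), (226, 202), (228, 200), (230, 198), (232, 198), (234, 199), (236, 201), (238, 191), (240, 191), (242, 198), (244, 202), (246, 195), (248, 196), (250, 197), (252, 200), (254, 203), (256, 205), (258, 203), (260, 208)]
350 [(190, 129), (192, 132), (194, 129), (196, 113), (198, 109), (200, 142), (202, 194), (204, 195), (206, 196), (208, 202), (210, 204), (212, 198), (214, 198), (216, 203), (218, 202), (220, 199), (222, 196), (224, 193), (226, 198), (228, 197), (230, 197), (232, 197), (234, 195), (236, 198), (238, 194), (240, 201), (242, 195), (244, 195), (246, 199), (248, 202), (250, 197), (252, 198), (254, 199), (256, 194), (258, 197), (260, 200)]
```

The roller's front edge at v≈199.5 matches the snapped position (≈199) rather than the unsnapped one (≈206). Moving clear for a final check from the fixed cameras.

play_rows:
  steps:
    - [[-0.02, 0.02, -0.02, 0], [-0.02, 0.03, -0.01, 0], [-0.01, 0.035, 0, 0], [0, 0.038, 0, 0], [0, 0.038, 0, 0]]

```text
time: 34.8
ee_pos: [0.4189, -0.1891, 0.2201]
tcp_rot: [180.0, -0.0, 4.1]
wrist_force: [1.6, 0.2, -0.8]
opening: 0.0001
grasp_force: 0.0
```

play_rows:
  steps:
    - [[0, 0.038, 0, 0], [0, 0.038, 0, 0], [0, 0.035, 0, 0], [0, 0.02, 0, 0], [0, 0, 0, 0]]

```text
time: 35.22
ee_pos: [0.4283, -0.3216, 0.2181]
tcp_rot: [-180.0, 0.1, 3.9]
wrist_force: [0.8, 1.2, -0.5]
opening: -0.0002
grasp_force: 0.0
```

```bash
python3 - <<'E'
from h import *
import pickle
o=bot.get_obs(); print(o["ee_pos"])
t,im=cam("top"); s,si=cam("scene"); D=pickle.load(open("d0.pkl","rb"))
def red(c,img,win,amin):
    i=img.astype(int); m=((i[...,2]-i[...,0])>0.38*i[...,2])&(i[...,1]<0.68*i[...,2])&(i[...,2]>40)
    M=np.zeros_like(m); x0,x1,y0,y1=win; M[y0:y1,x0:x1]=m[y0:y1,x0:x1]
    return [(np.round(q[0],1),np.round(q[1],1),round(q[2])) for k in cv2.findContours(M.astype(np.uint8),0,2)[0] if cv2.contourArea(k)>amin for q in [cv2.minAreaRect(k)]]
print("top",red(t,im,(280,390,175,280),15)); print("scene",red(s,si,(230,340,150,260),10))
f=lambda r,z,y=0:(.5245+r,-.0195+r*.059+y,z)
for n,P in dict(catch=f(-.048,.083),r291=f(-.0579,.093),r314=f(-.0581,.0748),grip=f(0,.1)).items(): print(n,np.round(proj(t,P),1),np.round(proj(s,P),1))
# lid board corners in scene/top, seated prediction
# bystander change
for n,a,b in (("top",t,D["top"]),("scene",s,D["scene"])):
    d=np.abs(np.array(a["img"]).astype(int)-np.array(b["img"])).max(2)
    if n=="top": print({k:int((d[y0:y1,x0:x1]>40).sum()) for k,(x0,x1,y0,y1) in dict(bowl=(405,463,116,173),jar=(205,240,120,158),brush=(280,375,115,148)).items()})
# tin on mat, top view
g=cv2.cvtColor(im,cv2.COLOR_BGR2HSV); m=((g[200:275,150:230,1]<45)).astype(np.uint8)
for k in cv2.findContours(m,0,2)[0]:
    if cv2.contourArea(k)>80: (x,y),r=cv2.minEnclosingCircle(k); print("tin?",x+150,y+200,r,cv2.contourArea(k))
print("tin pred",proj(t,(.523,.297,.099)))
E
```

```text
[ 0.42832758 -0.32159966  0.21810962]
top [(array([331.7, 261.1]), array([10.5, 47.2]), 87), (array([330., 234.]), array([14.,  6.]), 90)]
scene []
catch [332.6 258.4] [264.1 187.7]
r291 [333.1 263.4] [260.5 183.7]
r314 [332.8 263.1] [261.  189.1]
grip [331.5 235.2] [280.1 187.5]
{'bowl': 0, 'jar': 0, 'brush': 0}
tin? 189.5 237.0 54.12264633178711 5846.0
tin pred (np.float64(178.07159171036903), np.float64(235.82178561349053))
```

```bash
python3 -c "
from workcell import bot
print(bot.job_done())"
```

```text
the job is handed in; nothing more can be done
None
```

The job is handed in at about 35 s: the tall tin stands on the mat, the lid is seated with its catch bar at the front, the bail is snapped down past the catch bar, and the bowl, jar and brush are unmoved. While levelling the lid on the table first, the wrist force briefly reached about 83 N, under the 120 N limit.

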